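# Rock the sorting gate over and feed the waiting cell

## Robot

A 6-joint arm with a two-finger parallel gripper is mounted at the origin on a cart in front of the work surface, level with it; the furniture and walls round the work are solid. World frame = base frame: x ahead of the robot, y to its left, z up, the work surface at z = 0. Lengths are in m, angles in degrees, forces in N, time in s.
With the tool pointing down it reaches from about 0.25 to 0.725 m from the base axis. Payload 9.7 kg.
Tool frame: the origin (TCP) lies at the very end of the fingers, on their centre line; the grasp point (between the pads) lies grasp_offset behind it (grasp_offset is the distance from the TCP to the grasp point, in m); z points along the fingers, y is the line along which they close (so a half turn about z gives the same grasp; the last joint's range is limited). The gripper opens to 85 mm and grips with 20 to 120 N. Pads are 22 mm wide; open, the fingers measure 114 mm over their backs; the gripper's body (76 mm by 85 mm) begins 54 mm behind the grasp point. The pads swing forward as they close: fully open they stand 13 mm farther back than shut.
Start: joints at [-64.458, 4.979, 10.078, 95.1, 0, 90], TCP at [0.237, -0.496, 0.2] pointing down, gripper open.
Joint ranges: [-179.16, 179.16], [-48.56, 103.87], [-65.8, 70.77], [-126.05, 130.52], [-82.76, 87.17], [-180, 180]. Speed limits (degrees/s): [127.2, 127.2, 147.25, 180, 180, 180].

## Interface

Orientations are given as [roll, pitch, yaw] about the fixed x, y, z axes, in that order (R = Rz(yaw) Ry(pitch) Rx(roll)).
In Python, from workcell import get_obs, camera, calibration, job_done, recognise, cut_out, mark_of, grasp_offset gives the robot as it stands.
- The arm moves only by the tool servo_tool, never from a script. Its argument "moves" is a list of rows, each a list of 3 entries, a list of its own where there are three numbers: the turn, a rotation vector about the tool's x, y, z in degrees, then the shift along the tool's x, y, z in m, then the opening in per cent of the stroke, from 0 (shut) to 100 (fully open). In form: [[[ax, ay, az], [x, y, z], claw], ...]. A call has 1 to 12 rows; each row shifts and turns the commanded pose from where the row before left it, along the tool's axes as they then stand; what a row does not reach is not made up. A row lasts 1/10 s, in which the tool goes at most 50 mm and 8.59 degrees, less where a joint would pass 70% of its speed; a pose out of reach is approached as far as the arm can. A call is refused whole if a number of a shift passes 0.05 or a number of a turn 8.59, either way. A call with a gripper value outside its range is refused whole. The fingers move at their own pace and stop on an object; "force" is the grip in N (left out, the last holds). Time passes only in rows, so rows that do not move let the fingers close. It gives the time, the measured TCP pose, the force, the opening and the grip force at its end, in the units of the state.
- get_obs(): the state, without advancing time (a new reading comes with each control period).
- camera(name): name is "scene" or "top"; returns (picture, depth): 384x512x3 uint8, red, green, blue; 384x512 float32, m along the optical axis (not along the pixel's ray), 0 where there is no reading.
- calibration(name): a dict with "camera_matrix" (3x3 intrinsics, pixels), "R" (3x3) and "t" (3): a world point X has camera coordinates R X + t. Camera axes: x right, y down, z forward; pixel columns grow to the right and rows downward; lengths in m; the calibration is good to about 2 mm. A picture is of the moment at which its call begins. calibration takes no time and is no camera call.
- job_done(): hands the job in; it is judged then, once.
Trained networks look in the newest picture that a camera, given by its name, has taken for a name from the list of things; names that differ only in an ending like _2 or _b are one class to them, and where a whole thing is asked for, a point or a joint stands for the part that bears it (a point fixed in the world has none). Each returns a list of dicts, best first, with "score" (0 to 1); they miss things now and then, are a little off and sometimes report something else, mostly with a low value. They report only what shows in the picture. A call takes as long as a camera call. They do not tell look-alikes from the thing itself.
- recognise(name, camera): "xyz" ([x, y, z] in m, in the coordinates of the camera as it stood for that picture, good to about 4 mm: the middle of the surface that is visible of it).
- cut_out(name, camera): "mask" (384x512 bool, what is visible of it).
- mark_of(name, camera): "xyz" ([x, y, z] in m, in the coordinates of the camera as it stood for that picture, good to about 4 mm: a listed point, or the origin of a listed thing).
The state is a dict: "time": time; "q": joint angles; "qd": joint speeds; "joint_efforts": joint torques, N m; "ee_pos": TCP position; "tcp_rot": TCP orientation; "wrist_force": force on the tool from outside, world axes, zero at the start; "torque": the same for the moment, N m; "opening": finger opening in m; "grasp_force": force on a finger pad.
Only numpy, scipy, OpenCV 4.12 (cv2) and the standard library are available. Lean on these libraries where they do the work, as an engineer would, in place of code of your own. Each camera call takes 0.05 s, during which the arm holds its last target. There are 200 camera calls.

## Task

On the small battery-cell sorter, rock the seesaw gate right over to its other stop by pressing down the raised finger pad in front, so that it feeds the other tray. Then push the cell that waits on the feed ledge over the lip, so that it rolls down the gate and comes to rest in that tray. Use the fingertips only, do not pick the cell up, and leave the other things round the sorter where they are.

Things in the scene. Friction and masses are not known exactly. Their poses are not given: they have to be found in the camera images.
- sorter: sheet-metal cell sorter, fixed, 116 mm deep (x), 392 wide (y), up to 148 high; origin under its centre on the bench; x away from the robot, y to its left, z up. Its frame, mm: cheeks (clear one in front) at x = -39, +39, y = -90 to 90, tops z = 126; between them the gate plate, 120 long, pivot y = 0, z = 81; over it an open throat y = -16 to 18; stop board right of it, top z = 148
- gate (a joint): angle of the seesaw gate about the sorter's x, rad, stops at -0.35 and 0.35; it starts resting on one of them. Positive: left end and left pad raised, it feeds the right tray (-y). Negative: right raised, it feeds the left tray (+y). Top-heavy: past the middle it falls by itself to that side's stop and stays. About 1 N on the raised pad rocks it
- pad_left (a point): top centre of the left finger pad (black, 26 x 28 mm, 6 thick) on the rocker bar of the gate, in front of the clear cheek, at sorter x = -72 mm. Raised: z = 127, sorter y = 52 mm; pressed right down: z = 82, sorter y = 70 mm; it turns with the gate. Midway between the pads a steel weight 24 mm across stands 17 mm above the pad tops
- pad_right (a point): the same point of the right finger pad, mirrored (sorter y negative). The raised pad of the two is the one to press
- cell: the waiting battery cell: loose grey cylinder, 26 mm across, 65 long, 80 to 110 g, lying on the feed ledge against its ridge, axis along the sorter's x; origin at its centre (z = 130 mm, sorter y = 68 mm), own x along its axis. Pushed to the right (sorter -y) until its centre is past the lip, it drops through the throat on the gate and rolls down the low side by itself
- ledge_lip (a point): middle of the lip of the feed ledge, at sorter x = 0, y = 18, z = 120 mm. The ledge runs from here to y = 86 mm, 74 mm wide between the cheeks, and falls by 0.05 rad to z = 117 at the back, so a cell let go before the lip rolls back; across it at y = 78 to 83 stands the ridge, top z = 122 mm
- tray_left_floor (a point): centre of the inner floor of the fixed blue tray at the sorter's left end (sorter y = 158 mm, z = 6 mm); inside 96 mm (x) by 60 mm (y), walls 26 mm high; an end board 66 mm high stands behind it
- tray_right_floor (a point): the same point of the blue tray at the right end, z = 6 mm.
- flux_tub: round white tub with a red lid, 48 mm across, 27 mm high, on the bench in front of the sorter's left end; origin under its centre. Leave it alone.
- relay: upright plug-in relay, 22x28x40 mm, on the bench in front of the sorter's right end; origin under its centre. Leave it alone.
- alu_box: small closed metal box, 65x39x30 mm, on the bench behind the sorter; origin under its centre. Leave it alone.
Mind the look-alikes: they are no part of the job. Leave any blue or pink look-alike of the cell alone.

How it is judged (in metres and radians):
On the way, in this order (a step that is already met when the one before it is completed fails the run):
1. the gate is rocked over to its other stop while the cell still waits on the ledge (distance of pad_left from where it was at the start of the episode above 0.026 m and (value of joint gate below -0.3 rad or value of joint gate above 0.3 rad) and z of cell in the frame of sorter above 0.122 m), for 0.2 s.
2. the cell drops through the throat on to the gate (y of cell in the frame of sorter between -0.07 and 0.07 m and x of cell in the frame of sorter between -0.02 and 0.02 m and z of cell in the frame of sorter between 0.06 and 0.112 m), for 0.02 s.
At the end, for the whole second after the job is handed in: the gate lies on the stop opposite to the one it lay on at the start (joint beyond 0.3 rad on that side) and the cell lies at rest in the tray which the gate now feeds (centre within the tray, less than 35 mm above the bench) (distance of pad_left from where it was at the start of the episode above 0.026 m and (value of joint gate below -0.3 rad or value of joint gate above 0.3 rad) and ((value of joint gate below -0.3 rad and y of cell in the frame of sorter between 0.118 and 0.192 m) or (value of joint gate above 0.3 rad and y of cell in the frame of sorter between -0.192 and -0.118 m)) and x of cell in the frame of sorter between -0.05 and 0.05 m and z of cell in the frame of sorter between 0 and 0.035 m and linear speed of cell below 0.03 m/s); the robot touches nothing.
It fails at once if the cell is lifted (its centre more than 25 mm above where it waits) (height (world z) of cell above 0.156 m).
It fails at once if the tub is disturbed (moved more than 20 mm) (distance of flux_tub from where it was at the start of the episode above 0.02 m).
It fails at once if the relay is disturbed (moved more than 20 mm) (distance of relay from where it was at the start of the episode above 0.02 m).
It fails at once if the metal box is disturbed (moved more than 20 mm) (distance of alu_box from where it was at the start of the episode above 0.02 m).
It also fails if it takes over 45 s, if anything falls off the work surface, if the arm or the gripper's body presses on something with over 40 N, if the wrist force passes 120 N, or if a joint passes its speed limit or range.

## Working session

There is one attempt and no reset: what is moved stays moved. The work goes in short steps, Python scripts to look and compute and a tool call to move; the robot and the scene stay as the last step left them, time stands still between calls to the robot, and variables do not carry over. Pictures are saved under pics/ and viewed, at most 10 in all, crops included, and the job is handed in when it is done.

Besides the shell and the picture viewer there is one more tool, called after "Emit:" by a JSON object that holds its "api" and its "payload". servo_tool: Moves the arm, as the interface text tells. Its arguments: {"type":"object","properties":{"moves":{"type":"array"},"force":{"type":"number"}},"required":["moves"]}

```bash
mkdir -p pics; cat > h.py <<'E'
import numpy as np, cv2
from workcell import *
def w(cam,p):
    c=calibration(cam); return np.array(c["R"]).T@(np.array(p)-np.array(c["t"]))
def px(cam,X):
    c=calibration(cam); p=np.array(c["camera_matrix"])@(np.array(c["R"])@np.array(X)+np.array(c["t"])); return p[:2]/p[2]
E
python3 - <<'E'
from h import *
for cam in("scene","top"):
    im,d=camera(cam); cv2.imwrite(f"pics/{cam}0.png",im[:,:,::-1])
    for n in("sorter","pad_left","pad_right","cell","ledge_lip","tray_left_floor","tray_right_floor","flux_tub","relay","alu_box"):
        print(cam,n,[(round(r["score"],2),w(cam,r["xyz"]).round(3).tolist(),px(cam,w(cam,r["xyz"])).round().tolist()) for r in mark_of(n,cam)[:3]])
s=get_obs();print(s["time"],s["ee_pos"],s["tcp_rot"],s["opening"],grasp_offset)
E
```

```text
scene sorter [(0.81, [0.545, -0.173, 0.003], [303.0, 240.0])]
scene pad_left [(0.88, [0.471, -0.116, 0.13], [265.0, 193.0])]
scene pad_right [(0.63, [0.469, -0.237, 0.081], [308.0, 233.0])]
scene cell [(0.85, [0.539, -0.101, 0.13], [280.0, 183.0]), (0.82, [0.397, -0.195, 0.014], [268.0, 267.0]), (0.8, [0.382, -0.091, 0.012], [228.0, 252.0])]
scene ledge_lip [(0.97, [0.54, -0.15, 0.119], [296.0, 193.0])]
scene tray_left_floor [(0.7, [0.542, -0.014, 0.008], [253.0, 217.0]), (0.61, [0.431, 0.014, 0.001], [214.0, 232.0])]
scene tray_right_floor [(0.82, [0.543, -0.323, 0.005], [361.0, 266.0])]
scene flux_tub [(0.77, [0.432, 0.009, 0.002], [215.0, 232.0])]
scene relay [(0.63, [0.426, -0.344, -0.003], [339.0, 301.0]), (0.44, [0.47, -0.239, 0.083], [309.0, 232.0])]
scene alu_box [(0.7, [0.649, -0.246, -0.007], [354.0, 239.0])]
top sorter [(0.83, [0.541, -0.171, -0.001], [320.0, 200.0])]
top pad_left [(0.65, [0.47, -0.118, 0.126], [306.0, 230.0])]
top pad_right [(0.88, [0.469, -0.24, 0.08], [357.0, 229.0])]
top cell [(0.85, [0.541, -0.102, 0.129], [298.0, 197.0]), (0.76, [0.385, -0.091, 0.012], [290.0, 263.0]), (0.68, [0.375, 0.109, 0.013], [209.0, 269.0])]
top ledge_lip [(0.98, [0.544, -0.155, 0.121], [321.0, 196.0])]
top tray_left_floor [(0.66, [0.545, -0.01, 0.01], [256.0, 199.0])]
top tray_right_floor [(0.79, [0.538, -0.328, 0.005], [384.0, 200.0])]
top flux_tub [(0.66, [0.429, 0.005, 0.001], [251.0, 246.0])]
top relay [(0.45, [0.429, -0.344, 0.0], [391.0, 243.0])]
top alu_box [(0.62, [0.651, -0.253, -0.0], [351.0, 156.0])]
1.1 [ 0.23714008 -0.49622545  0.19956294] [-1.79996844e+02 -1.75951465e-04  2.55412184e+01] 0.08564981778803579 0.0187
```

```bash
python3 -c "
import cv2,numpy as np
a=cv2.imread('pics/scene0.png')[130:330,170:420];b=cv2.imread('pics/top0.png')[130:290,190:420]
cv2.imwrite('pics/a.png',np.vstack([cv2.resize(a,(480,384-84)),cv2.resize(b,(480,300))]))"
```

```text
(no output)
```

View pics/a.png

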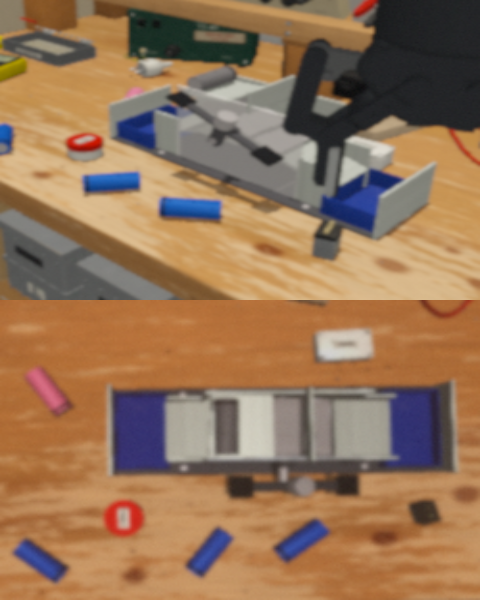

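The left pad is raised, at about (0.470, -0.117, 0.127). The sorter origin is about (0.542, -0.169) with yaw near 0. The cell is the grey cylinder on the ledge at (0.541, -0.101). The blue and pink cylinders on the bench are decoys. I'll turn the tool to yaw 90 with the fingers shut, then go above the pad.

Emit:
{"api": "servo_tool", "payload": {"moves": [[[0,0,-8.06],[0,0,0],0],[[0,0,-8.06],[0,0,0],0],[[0,0,-8.06],[0,0,0],0],[[0,0,-8.06],[0,0,0],0],[[0,0,-8.06],[0,0,0],0],[[0,0,-8.06],[0,0,0],0],[[0,0,-8.06],[0,0,0],0],[[0,0,-8.06],[0,0,0],0],[[0,0,0],[0,0,0],0]]}}

```text
time: 2.0
ee_pos: [0.2372, -0.4962, 0.1996]
tcp_rot: [180.0, -0.0, 90.1]
wrist_force: [-0.5, -0.1, -0.3]
opening: 0.0001
grasp_force: 0.0
```

Emit:
{"api": "servo_tool", "payload": {"moves": [[[0,0,0],[0.031,0.019,0],0],[[0,0,0],[0.031,0.019,0],0],[[0,0,0],[0.031,0.019,0],0],[[0,0,0],[0.031,0.019,0],0],[[0,0,0],[0.031,0.019,0],0],[[0,0,0],[0.031,0.019,0],0],[[0,0,0],[0.031,0.019,0],0],[[0,0,0],[0.031,0.019,0],0],[[0,0,0],[0.031,0.019,0],0],[[0,0,0],[0.031,0.019,0],0],[[0,0,0],[0.031,0.019,0],0],[[0,0,0],[0.031,0.019,0],0]]}}

```text
time: 3.2
ee_pos: [0.4656, -0.1227, 0.1998]
tcp_rot: [180.0, 0.0, 89.8]
wrist_force: [-0.1, -0.7, -0.2]
opening: 0.0001
grasp_force: 0.0
```

Emit:
{"api": "servo_tool", "payload": {"moves": [[[0,0,0],[0,0,0],0],[[0,0,0],[0,0,0],0]]}}

```text
time: 3.4
ee_pos: [0.4651, -0.1236, 0.1995]
tcp_rot: [-180.0, 0.0, 89.9]
wrist_force: [-0.3, -0.8, -0.3]
opening: -0.0
grasp_force: 0.0
```

```bash
python3 - <<'E'
from h import *
for cam in("scene","top"):
    im,d=camera(cam); cv2.imwrite(f"pics/{cam}1.png",im[:,:,::-1])
    for n in("pad_left","pad_right","cell","ledge_lip","sorter","tray_left_floor","tray_right_floor"):
        print(cam,n,[(round(r["score"],2),w(cam,r["xyz"]).round(3).tolist()) for r in mark_of(n,cam)[:1]])
a=cv2.imread('pics/scene1.png')[100:300,190:400];b=cv2.imread('pics/top1.png')[140:270,220:420]
cv2.imwrite('pics/b.png',np.vstack([cv2.resize(a,(480,300)),cv2.resize(b,(480,300))]))
E
```

```text
scene pad_left [(0.66, [0.472, -0.115, 0.131])]
scene pad_right [(0.96, [0.47, -0.239, 0.081])]
scene cell [(0.74, [0.392, -0.195, 0.013])]
scene ledge_lip [(0.82, [0.54, -0.149, 0.121])]
scene sorter [(0.68, [0.545, -0.172, 0.003])]
scene tray_left_floor [(0.73, [0.541, -0.013, 0.008])]
scene tray_right_floor [(0.66, [0.54, -0.323, 0.003])]
top pad_left [(0.58, [0.47, -0.119, 0.128])]
top pad_right []
top cell [(0.77, [0.375, 0.111, 0.014])]
top ledge_lip [(0.88, [0.544, -0.153, 0.121])]
top sorter [(0.61, [0.54, -0.169, 0.001])]
top tray_left_floor [(0.77, [0.545, -0.011, 0.006])]
top tray_right_floor [(0.64, [0.535, -0.329, 0.007])]
```

View pics/b.png

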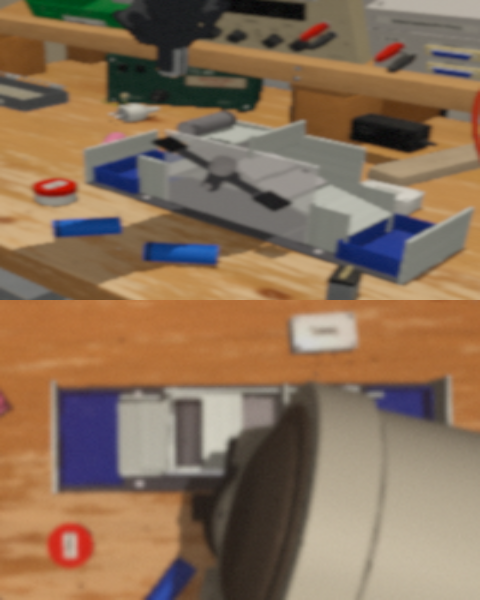

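The picture shows the fingers above the raised left pad, at about pixel (172,60) in the upper crop. The cell still waits on the ledge. Next I press the pad down.

Emit:
{"api": "servo_tool", "payload": {"moves": [[[0,0,0],[0.01,0.003,0.02],0],[[0,0,0],[0,0,0.025],0],[[0,0,0],[0,0,0.015],0],[[0,0,0],[0,0,0.008],0],[[0,0,0],[0.002,0,0.008],0],[[0,0,0],[0.003,0,0.008],0],[[0,0,0],[0.003,0,0.008],0],[[0,0,0],[0.003,0,0.008],0],[[0,0,0],[0.002,0,0.006],0],[[0,0,0],[0.002,0,0.005],0],[[0,0,0],[0,0,0],0]]}}

```text
time: 5.3
ee_pos: [0.4677, -0.0989, 0.0879]
tcp_rot: [-180.0, -0.0, 90.0]
wrist_force: [0.4, -0.2, -0.0]
opening: -0.0001
grasp_force: 0.0
```

```bash
python3 - <<'E'
from h import *
for cam in("scene","top"):
    im,d=camera(cam); cv2.imwrite(f"pics/{cam}2.png",im[:,:,::-1])
    for n in("pad_left","pad_right","cell"):
        print(cam,n,[(round(r["score"],2),w(cam,r["xyz"]).round(3).tolist()) for r in mark_of(n,cam)[:4]])
a=cv2.imread('pics/scene2.png')[100:300,190:400]
cv2.imwrite('pics/c.png',cv2.resize(a,(630,600)))
E
```

```text
scene pad_left [(0.9, [0.472, -0.11, 0.12]), (0.18, [0.468, -0.238, 0.095])]
scene pad_right [(0.89, [0.472, -0.24, 0.093])]
scene cell [(0.88, [0.396, -0.194, 0.014]), (0.74, [0.376, 0.111, 0.014]), (0.63, [0.384, -0.091, 0.013]), (0.62, [0.598, 0.099, 0.016])]
top pad_left []
top pad_right []
top cell [(0.77, [0.377, 0.111, 0.015]), (0.64, [0.599, 0.102, 0.013]), (0.63, [0.543, -0.105, 0.129])]
```

View pics/c.png

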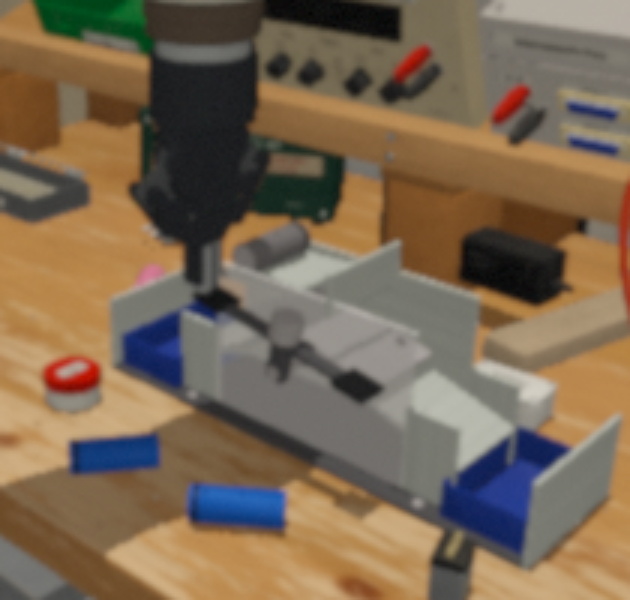

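Emit:
{"api": "servo_tool", "payload": {"moves": [[[0,0,0],[0,0,0],0],[[0,0,0],[0,0,0],0]]}}

```text
time: 5.9
ee_pos: [0.468, -0.0992, 0.0886]
tcp_rot: [180.0, 0.0, 90.0]
wrist_force: [0.2, 0.2, -0.8]
opening: -0.0003
grasp_force: 0.1
```

```bash
python3 - <<'E'
from h import *
cam="scene"
im,d=camera(cam)
for n in("pad_left","pad_right"):
        print(cam,n,[(round(r["score"],2),w(cam,r["xyz"]).round(3).tolist()) for r in mark_of(n,cam)[:4]])
e=get_obs()["ee_pos"];p=px(cam,e);print(e,p)
c=calibration(cam);print((-np.array(c["R"]).T@np.array(c["t"])).round(2))
im=im.copy()
u,v=p.round().astype(int); im[v,u]=[255,0,0]
cv2.imwrite('pics/d.png',cv2.resize(im[150:270,200:350,::-1],(750,600),interpolation=cv2.INTER_CUBIC))
E
```

```text
scene pad_left [(0.78, [0.472, -0.111, 0.12]), (0.63, [0.543, -0.322, 0.003])]
scene pad_right [(0.98, [0.469, -0.234, 0.094])]
[ 0.46800722 -0.09917065  0.08857955] [257.75600444 208.71102209]
[-0.09 -0.62  0.46]
```

View pics/d.png

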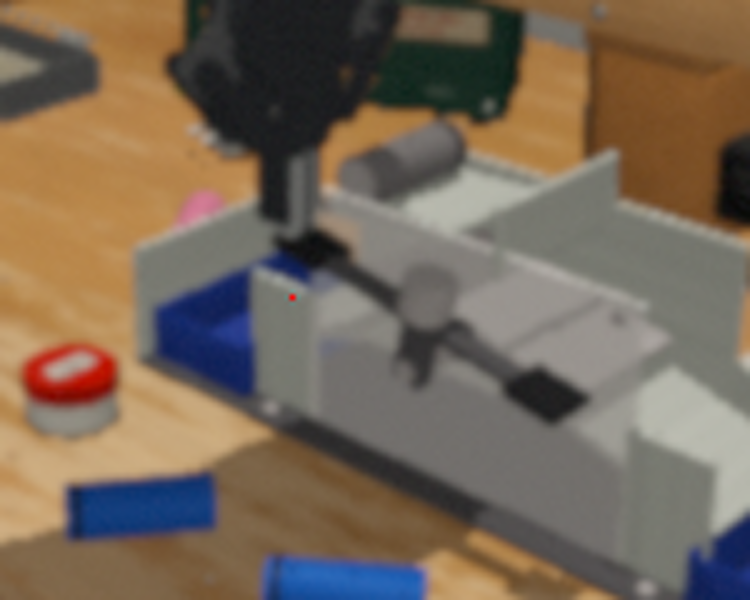

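```bash
python3 - <<'E'
from h import *
cam="scene"
im,d=camera(cam);c=calibration(cam);K=np.array(c["camera_matrix"])
def P(u,v):
    z=d[v,u]; return w(cam,z*np.linalg.solve(K,[u,v,1])).round(3).tolist()
for zu,zv in [(272,210),(295,185),(300,210),(297,228),(290,242),(315,245),(330,260),(290,265),(285,297),(280,80),(545,395),(425,285)]:
    u,v=200+round(zu/5),150+round(zv/5); print((zu,zv),P(u,v),im[v,u])
s=get_obs();print(s["q"],s["ee_pos"],s["wrist_force"],s["torque"])
E
```

```text
(272, 210) [0.454, -0.101, 0.134] [28 29 31]
(295, 185) [0.46, -0.11, 0.147] [99 98 96]
(300, 210) [0.465, -0.109, 0.133] [86 88 85]
(297, 228) [0.467, -0.104, 0.122] [86 87 84]
(290, 242) [0.461, -0.107, 0.12] [38 37 36]
(315, 245) [0.467, -0.115, 0.118] [13 14 14]
(330, 260) [0.462, -0.129, 0.117] [43 43 43]
(290, 265) [0.593, 0.017, 0.021] [17 33 86]
(285, 297) [0.503, -0.064, 0.064] [121 122 113]
(280, 80) [0.453, -0.109, 0.196] [30 30 32]
(545, 395) [0.464, -0.242, 0.094] [33 32 33]
(425, 285) [0.462, -0.181, 0.123] [106 101  98]
[-1.19645626e+01 -5.58556019e+00 -1.27083066e+01  8.28767420e+01
 -3.64189718e-04  7.80147397e+01] [ 0.46799455 -0.09917488  0.08859793] [0.82515593 0.21381499 0.04826394] [ 0.04111452 -0.04584732  0.01712348]
```

```bash
python3 - <<'E'
from h import *
cam="scene"
im=cv2.imread("pics/scene1.png")
for z in (0.1995,0.215,0.23):print(z,px(cam,[0.4651,-0.1236,z]))
a=cv2.resize(im[120:180,230:300],(700,600),interpolation=cv2.INTER_CUBIC)
u,v=px(cam,[0.4651,-0.1236,0.1995]);cv2.circle(a,(int((u-230)*10),int((v-120)*10)),6,(0,0,255),-1)
cv2.imwrite("pics/e.png",a)
E
```

```text
0.1995 [265.39881749 164.57082519]
0.215 [265.4549558  157.42691808]
0.23 [265.51015227 150.40286458]
```

View pics/e.png

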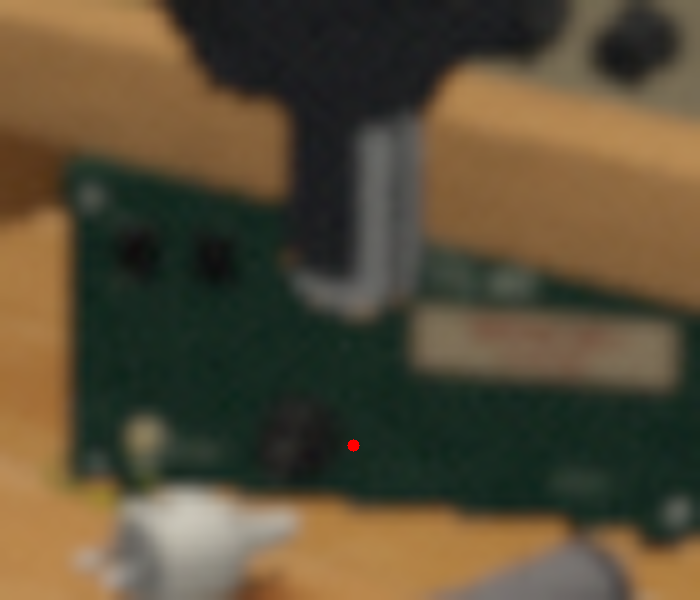

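The picture shows the fingertip about 30 mm higher than the reported TCP: the tip is at row 150.5 where 164.6 was expected. It sits on the pad at z of about 0.12. I treat this as a fixed offset, real z = reported z + 0.030 to 0.032, and press on while watching the force.

Emit:
{"api": "servo_tool", "payload": {"moves": [[[0,0,0],[0,0,0.006],0],[[0,0,0],[0,0,0.006],0],[[0,0,0],[0,0,0.006],0],[[0,0,0],[0,0,0.005],0],[[0,0,0],[0,0,0.004],0],[[0,0,0],[0,0,0],0],[[0,0,0],[0,0,0],0]]}}

```text
time: 6.8
ee_pos: [0.468, -0.0992, 0.0616]
tcp_rot: [-180.0, -0.0, 90.0]
wrist_force: [-0.5, 0.2, -0.1]
opening: -0.0
grasp_force: 0.0
```

```bash
python3 - <<'E'
from h import *
for cam in("scene","top"):
    im,d=camera(cam)
    for n in("pad_left","pad_right","cell"):
        print(cam,n,[(round(r["score"],2),w(cam,r["xyz"]).round(3).tolist()) for r in mark_of(n,cam)[:5] if n!="cell" or w(cam,r["xyz"])[2]>.05])
    cv2.imwrite(f"pics/{cam}3.png",im[:,:,::-1])
E
```

```text
scene pad_left [(0.93, [0.471, -0.099, 0.084])]
scene pad_right [(0.6, [0.468, -0.221, 0.125])]
scene cell [(0.82, [0.539, -0.104, 0.132])]
top pad_left []
top pad_right []
top cell [(0.38, [0.541, -0.103, 0.127])]
```

The gate is over: left pad z is about 0.084 and right pad about 0.125, with the cell still on the ledge. Now up, over and behind the cell.

Emit:
{"api": "servo_tool", "payload": {"moves": [[[0,0,0],[0,0,-0.03],0],[[0,0,0],[0,0,-0.03],0],[[0,0,0],[0.015,0,-0.03],0],[[0,0,0],[0.015,0.025,0],0],[[0,0,0],[0.01,0.025,0],0],[[0,0,0],[0,0.024,0],0],[[0,0,0],[0,0,0.02],0],[[0,0,0],[0,0,0.015],0],[[0,0,0],[0,0,0.01],0],[[0,0,0],[0,0,0],0],[[0,0,0],[0,0,0],0]]}}

```text
time: 8.3
ee_pos: [0.5417, -0.0592, 0.1071]
tcp_rot: [180.0, 0.0, 90.0]
wrist_force: [-0.3, 0.3, 0.9]
opening: 0.0004
grasp_force: 0.0
```

```bash
python3 - <<'E'
from h import *
cam="scene"
im,d=camera(cam)
for n in("pad_left","cell"):
        print(cam,n,[(round(r["score"],2),w(cam,r["xyz"]).round(3).tolist()) for r in mark_of(n,cam)[:5]])
e=get_obs()["ee_pos"];print(e,px(cam,e))
a=cv2.resize(im[140:220,225:325,::-1],(750,600),interpolation=cv2.INTER_CUBIC)
for dz,col in((0,(0,0,255)),(.03,(0,255,0))):
    u,v=px(cam,e+np.array([0,0,dz]));cv2.circle(a,(int((u-225)*7.5),int((v-140)*7.5)),4,col,-1)
cv2.imwrite("pics/f.png",a)
E
```

```text
scene pad_left [(0.83, [0.47, -0.098, 0.082])]
scene cell [(0.87, [0.395, -0.195, 0.014]), (0.8, [0.536, -0.104, 0.13]), (0.74, [0.382, -0.09, 0.012]), (0.59, [0.373, 0.109, 0.015]), (0.52, [0.598, 0.102, 0.019])]
[ 0.54224653 -0.05924101  0.10759981] [266.70605167 186.54927649]
```

View pics/f.png

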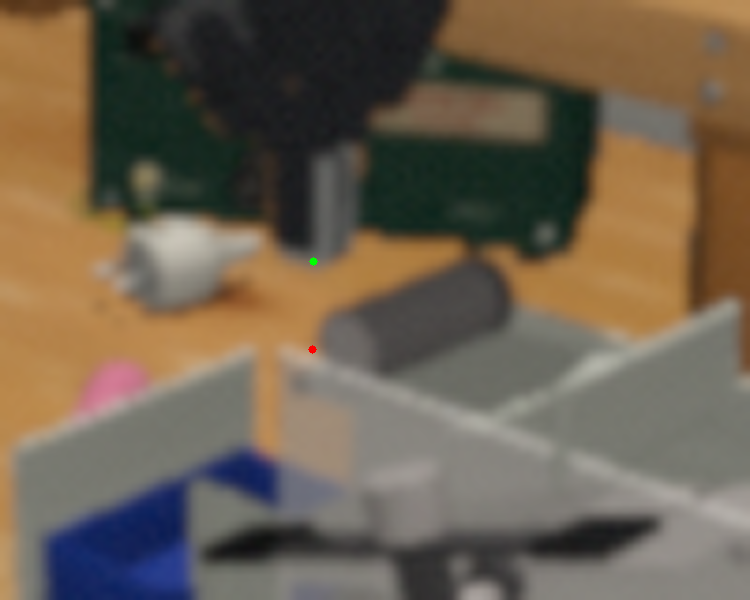

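The fingertip sits at the green (+30 mm) dot, so its real z is about 0.137. The gate is right over and the cell is in front of the finger. I go down 9 mm, then push in -y.

Emit:
{"api": "servo_tool", "payload": {"moves": [[[0,0,0],[0,0,0.009],0],[[0,0,0],[-0.008,0,0],0],[[0,0,0],[-0.008,0,0],0],[[0,0,0],[-0.008,0,0],0],[[0,0,0],[-0.008,0,0],0],[[0,0,0],[-0.008,0,0],0],[[0,0,0],[-0.008,0,0],0],[[0,0,0],[-0.008,0,0],0],[[0,0,0],[-0.008,0,0],0],[[0,0,0],[-0.008,0,0],0],[[0,0,0],[-0.005,0,0],0],[[0,0,0],[0,0,0],0]]}}

```text
time: 9.65
ee_pos: [0.5419, -0.1369, 0.0974]
tcp_rot: [-180.0, 0.0, 90.0]
wrist_force: [-0.5, 0.1, 0.0]
opening: 0.0004
grasp_force: 0.0
```

Emit:
{"api": "servo_tool", "payload": {"moves": [[[0,0,0],[0,0,0],0],[[0,0,0],[0,0,0],0],[[0,0,0],[0,0,0],0],[[0,0,0],[0,0,0],0],[[0,0,0],[0,0,0],0]]}}

```text
time: 10.15
ee_pos: [0.542, -0.136, 0.0976]
tcp_rot: [180.0, 0.0, 90.0]
wrist_force: [0.1, 0.4, 0.9]
opening: -0.0001
grasp_force: 0.0
```

```bash
python3 - <<'E'
from h import *
for cam in("scene","top"):
    im,d=camera(cam)
    for n in("pad_left","cell"):
        print(cam,n,[(round(r["score"],2),w(cam,r["xyz"]).round(3).tolist()) for r in mark_of(n,cam)[:6]])
    cv2.imwrite(f"pics/{cam}4.png",im[:,:,::-1])
a=cv2.imread('pics/scene4.png')[120:280,210:400];b=cv2.imread('pics/top4.png')[140:270,220:420]
cv2.imwrite('pics/g.png',np.vstack([cv2.resize(a,(480,300)),cv2.resize(b,(480,300))]))
E
```

```text
scene pad_left [(0.89, [0.472, -0.1, 0.084])]
scene cell [(0.81, [0.38, -0.088, 0.012]), (0.74, [0.397, -0.196, 0.011]), (0.64, [0.375, 0.109, 0.014]), (0.49, [0.603, 0.101, 0.019]), (0.48, [0.541, 0.0, 0.017])]
top pad_left [(0.64, [0.472, -0.102, 0.082])]
top cell [(0.85, [0.543, 0.003, 0.018]), (0.8, [0.377, 0.11, 0.014]), (0.78, [0.384, -0.088, 0.014]), (0.53, [0.602, 0.102, 0.013])]
```

View pics/g.png

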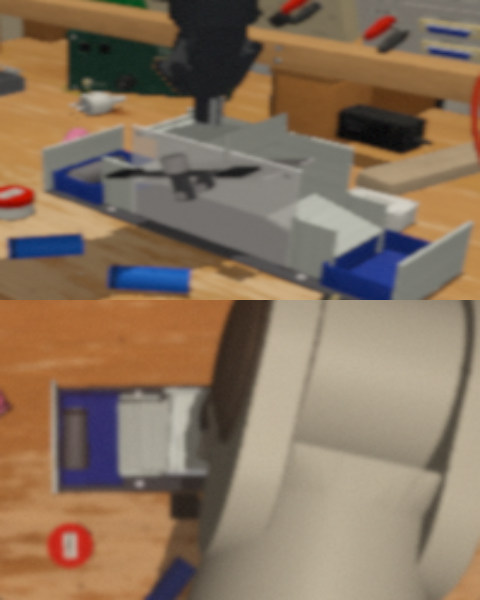

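The cell lies in the left tray, at about (75,438) in the lower crop, world (0.542, 0.002, 0.017). I retract upward, let it settle and check.

Emit:
{"api": "servo_tool", "payload": {"moves": [[[0,0,0],[0,0,-0.02],0],[[0,0,0],[0,0,-0.03],0],[[0,0,0],[0,0,-0.03],0],[[0,0,0],[0,0,-0.02],0],[[0,0,0],[0,0,0],0],[[0,0,0],[0,0,0],0],[[0,0,0],[0,0,0],0],[[0,0,0],[0,0,0],0],[[0,0,0],[0,0,0],0],[[0,0,0],[0,0,0],0]]}}

```text
time: 11.45
ee_pos: [0.5418, -0.1361, 0.1971]
tcp_rot: [-180.0, -0.0, 90.0]
wrist_force: [0.1, -0.2, 0.3]
opening: 0.0003
grasp_force: 0.0
```

```bash
python3 - <<'E'
from h import *
for i in range(2):
    camera("top"); print([w("top",r["xyz"]).round(3).tolist() for r in mark_of("cell","top")[:5]])
camera("scene"); print([w("scene",r["xyz"]).round(3).tolist() for r in mark_of("pad_left","scene")[:1]])
print(job_done())
E
```

```text
[[0.387, -0.088, 0.011], [0.542, 0.003, 0.021], [0.602, 0.102, 0.012]]
[[0.386, -0.09, 0.013], [0.6, 0.098, 0.014], [0.375, 0.11, 0.014], [0.542, 0.006, 0.02]]
[[0.542, 0.005, 0.019]]
the job is handed in; nothing more can be done
None
```

The gate is rocked over to feed the left tray, the cell rolled down and came to rest in that tray, and I handed the job in at about 11.6 s; no verdict came back. The last check before hand-in misread the left pad, so the gate was last confirmed over just before the arm backed off.

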